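Nest the two sample bottles by shape

TASK

Stand the two small sample bottles in the tray of nests, each upright and fully down in the pocket of its own shape: the round bottle in the round pocket, the square bottle in the square pocket. They are glass, so set them down rather than dropping them, and leave the big jar, the beaker and the rubber stopper standing where they are.

Things in the scene. Friction and masses are not known exactly. Their poses are not given: they have to be found in the camera images.
- round_bottle_mid (a point): Round sample bottle, amber glass with a white cap, standing on the bench: straight body 48 mm diameter from its base to 66 mm up, then a sloping shoulder, then a cap 28 mm in diameter from 78 to 96 mm up. 96 mm tall, about 0.12 kg. The point is on its axis half-way up, 48 mm above its underside; z is up.
- square_bottle_mid (a point): Square sample bottle, amber glass with the same white cap: straight square body 48 x 48 mm from its base to 66 mm up, then a sloping shoulder, then a cap 28 mm in diameter from 78 to 96 mm up. 96 mm tall, about 0.12 kg. The point is on its axis half-way up, 48 mm above its underside; z is up, x and y are square to its flat sides.
- pocket_round (a point): Round pocket, 64 mm in diameter and 16 mm deep, with a grey floor, in the top of a fixed white plastic block 92 x 92 x 22 mm. The point is the centre of the pocket's floor, which lies 10 mm above the bench; the block's top is 16 mm higher. z is up, x and y are along the block's sides. The two blocks stand side by side, 130 mm between centres, in a fixed shallow steel tray of 120 x 270 mm with a rim 12 mm high; either may be on the left.
- pocket_square (a point): Square pocket, 64 x 64 mm and 16 mm deep, with a grey floor, in the top of the other, like block. The point is the centre of the pocket's floor, 10 mm above the bench; the block's top is 16 mm higher. z is up, x and y are along the pocket's sides. The square bottle goes in any of its four ways round.
- jar: Bystander: big round amber jar with a wide white lid, 76 mm in diameter, 84 mm tall, too wide for either pocket. Origin at the centre of its underside.
- beaker: Bystander: empty glass beaker, 68 mm in diameter, 85 mm tall. Origin at the centre of its underside.
- stopper: Bystander: black rubber stopper, 42 mm across its top, 34 mm tall. Origin at the centre of its underside.
There are look-alikes about, which are no part of the job. What is shaped like the part that bears square_bottle_mid but blue, green or purple is not meant.

How it is judged:
At the end, for the whole second after the job is handed in: Each bottle stands in the pocket of its own shape, its axis within 14 mm of the pocket's centre, its underside within 5 mm of the pocket's floor, within 7 degrees of upright; jar, beaker and stopper within 30 mm of where they began (horizontal distance between round_bottle_mid and pocket_round below 0.014 m and z of round_bottle_mid in the frame of pocket_round below 0.053 m and angle between each of round_bottle_mid, square_bottle_mid's own z axis and vertical below 0.12 rad and horizontal distance between square_bottle_mid and pocket_square below 0.014 m and z of square_bottle_mid in the frame of pocket_square below 0.053 m and distance of each of jar, beaker, stopper from where it was at the start of the episode below 0.03 m); the robot touches nothing.
It fails at once if a bottle is let go while its underside is more than 25 mm above the pocket floors' height ((height (world z) of round_bottle_mid above 0.083 m and contact force between bottle_round and the fingers below 0.05 N) or (height (world z) of square_bottle_mid above 0.083 m and contact force between bottle_square and the fingers below 0.05 N)).
It fails at once if the jar, the beaker or the stopper is moved more than 30 mm or tipped over (distance of any of jar, beaker, stopper from where it was at the start of the episode above 0.03 m or angle between any of jar, beaker, stopper's own z axis and vertical above 0.5 rad).
It also fails if it takes over 58 s, if anything falls off the work surface, if the arm or the gripper's body presses on something with over 40 N, if the wrist force passes 120 N, or if a joint passes its speed limit or range.

ROBOT

A 7-joint arm with a two-finger parallel gripper is mounted at the origin on the work surface. World frame = base frame: x ahead of the robot, y to its left, z up, the work surface at z = 0. Lengths are in m, angles in rad, forces in N, time in s.
With the tool pointing down it reaches from about 0.4 to 0.85 m from the base axis. Payload 10.4 kg.
Tool frame: the origin (TCP) lies midway between the tips of the shut fingers; the grasp point (between the pads) lies manip.grip_depth behind it (manip.grip_depth is the distance from the TCP to the grasp point, in m); z points along the fingers, x is the direction in which the jaws open and shut, and the axes are right-handed (so a half turn about z gives the same grasp; the last joint's range is limited). The gripper opens to 85 mm and grips with 20 to 120 N. Pads are 22 mm wide; open, the fingers measure 114 mm over their backs; the gripper's body (76 mm by 85 mm) begins 54 mm behind the grasp point. The pads swing forward as they close: fully open they stand 13 mm farther back than shut.
Start: joints at [-1.259, 0.332, -0.065, 1.46, 0.022, 1.35, -0.088], TCP at [0.205, 0.59, 0.231] pointing down, gripper open.
Joint ranges: [-2.6, 2.6], [-0.5, 2.12], [-1.47, 1.34], [0.16, 2.42], [-1.27, 4.41], [0.06, 2.06], [-2.6, 2.6]. Speed limits (rad/s): [2.22, 2.22, 2.79, 2.79, 3.14, 3.14, 3.14].

INTERFACE

Orientations are given as a unit quaternion [x, y, z, w].
In Python, from workcell import manip gives the robot as it stands. The module is installed in compiled form; this text tells all that it offers.
- The arm moves only by the tool send_rows, never from a script. Its argument "steps" is a list of rows, each a list of 2 entries, a list of its own where there are three numbers: the shift along the tool's x, y, z in m, then the turn about the tool's z in rad. In form: [[[x, y, z], spin], ...]. A call has exactly 8 rows; each row is the pose to reach, as a shift and turn from the pose commanded when the call began, along the tool's axes at that moment; what a row does not reach only later rows make up. A row lasts 1/8 s, in which the tool goes at most 62.5 mm and 10.7 degrees, less where a joint would pass 70% of its speed; a pose out of reach is approached as far as the arm can. A call with a gripper value outside its range is refused whole. "hand" is the opening, from 0 (shut) to 1 (fully open), set as the call begins (left out, the last holds). The fingers move at their own pace and stop on an object; "force" is the grip in N (left out, the last holds). Time passes only in rows, so rows that repeat a pose let the fingers close, or fill a call up. It gives the time, the measured TCP pose, the force and the opening at its end, in the units of the state.
- manip.get_obs(): the state, without advancing time (a new reading comes with each control period).
- manip.camera(name): name is "side" or "top" or "wrist"; returns (picture, depth): 400x640x3 uint8, red, green, blue; 400x640 float32, m along the optical axis (not along the pixel's ray), 0 where there is no reading.
- manip.camera_info(name): a dict with "intrinsics" (3x3 intrinsics, pixels), "pose" (4x4, takes a point from camera to world coordinates); the wrist camera has in their place "T_tool_cam" (4x4, takes a point from camera to tool coordinates, whose origin is the TCP and whose axes are the tool frame's). Camera axes: x right, y up, looking along -z (the intrinsics and any distortion apply to the point x, -y, -z); pixel columns grow to the right and rows downward; lengths in m; the calibration is good to about 2 mm. A picture is of the moment at which its call begins: read the wrist's pose just before it. camera_info takes no time and is no camera call.
- manip.hand_in(): hands the job in, once; it reports no verdict.
The state is a dict: "clock": time; "joint_pos": joint angles; "joint_velocities": joint speeds; "tau": joint torques, N m; "position": TCP position; "ee_rot": TCP orientation; "ft_force": force on the tool from outside, world axes, zero at the start; "torque": the same for the moment, N m; "grip_width": opening from 0.0 (shut) to 1.0 (fully open).
Only numpy, scipy, OpenCV 4.12 (cv2) and the standard library are available. Lean on these libraries where they do the work, as an engineer would, in place of code of your own. Each camera call takes 0.05 s, during which the arm holds its last target.

## Working session

There is one attempt and no reset: what is moved stays moved. The work goes in short steps, Python scripts to look and compute and a tool call to move; the robot and the scene stay as the last step left them, time stands still between calls to the robot, and variables do not carry over. Pictures are saved under pics/ and viewed, and the job is handed in when it is done.

Besides the shell and the picture viewer there is one more tool, called after "Call:" by a JSON object that holds its "name" and its "arguments", one argument or row to a line. send_rows: Moves the arm, as the interface text tells. Its arguments: {"type":"object","properties":{"steps":{"type":"array"},"hand":{"type":"number"},"force":{"type":"number"}},"required":["steps"]}

```bash
mkdir -p pics
python3 - <<'E'
from workcell import manip
import cv2,numpy as np
np.set_printoptions(precision=4,suppress=True)
o=manip.get_obs()
print(o, manip.grip_depth)
for n in ["side","top","wrist"]:
    i=manip.camera_info(n); print(n,i)
    p,d=manip.camera(n)
    cv2.imwrite(f"pics/{n}0.png",p[:,:,::-1]); np.save(f"pics/{n}0d.npy",d)
E
```

```text
{'clock': 0.0, 'joint_pos': array([-1.2586,  0.3329, -0.0647,  1.4609,  0.0216,  1.3499, -0.0885]), 'joint_velocities': array([ 0.0016,  0.0011,  0.001 , -0.0003, -0.0019,  0.0009, -0.0002]), 'tau': array([ -0.0006, -62.5444,   0.0486, -39.1597,   0.0161,   0.0101,
         0.    ]), 'position': array([0.2053, 0.5899, 0.2305]), 'ee_rot': array([ 0.815 ,  0.5794, -0.0005,  0.0004]), 'ft_force': array([-0.2071, -0.0203,  0.1896]), 'torque': array([ 0.0312, -0.0192,  0.0389]), 'grip_width': 0.9975683055861945} 0.0187
side {'intrinsics': array([[362.4294,   0.    , 323.3855],
       [  0.    , 362.4294, 192.7226],
       [  0.    ,   0.    ,   1.    ]]), 'pose': array([[ 0.8985,  0.2384, -0.3685,  0.2197],
       [-0.4389,  0.4756, -0.7624, -0.8353],
       [-0.0065,  0.8468,  0.5319,  0.6141],
       [ 0.    ,  0.    ,  0.    ,  1.    ]])}
top {'intrinsics': array([[425.9815,   0.    , 325.7675],
       [  0.    , 425.9815, 198.8991],
       [  0.    ,   0.    ,   1.    ]]), 'pose': array([[ 0.026 ,  0.9953, -0.0937,  0.4851],
       [-0.9996,  0.0272,  0.0117, -0.0586],
       [ 0.0142,  0.0934,  0.9955,  1.2307],
       [ 0.    ,  0.    ,  0.    ,  1.    ]])}
wrist {'intrinsics': array([[279.5446,   0.    , 322.4146],
       [  0.    , 279.5446, 200.8234],
       [  0.    ,   0.    ,   1.    ]]), 'T_tool_cam': array([[ 1.    ,  0.0003, -0.    ,  0.0007],
       [ 0.0003, -0.9487, -0.3162, -0.0819],
       [-0.0001,  0.3162, -0.9487, -0.1426],
       [ 0.    ,  0.    ,  0.    ,  1.    ]])}
```

View pics/top0.png

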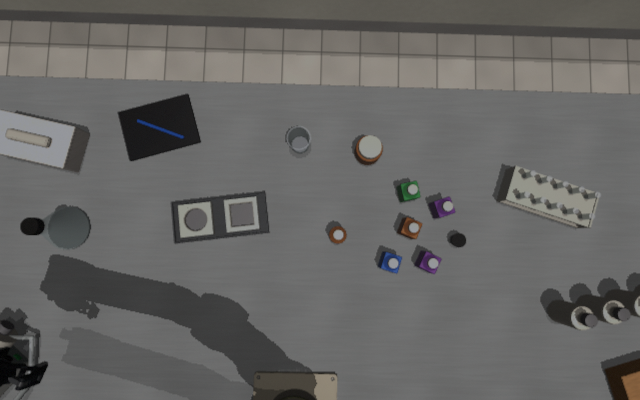

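View pics/side0.png

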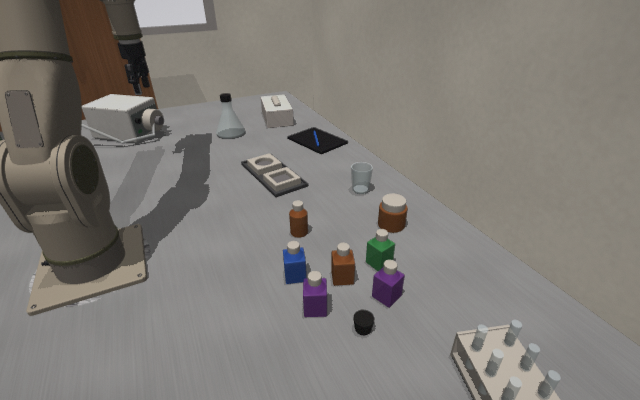

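View pics/wrist0.png

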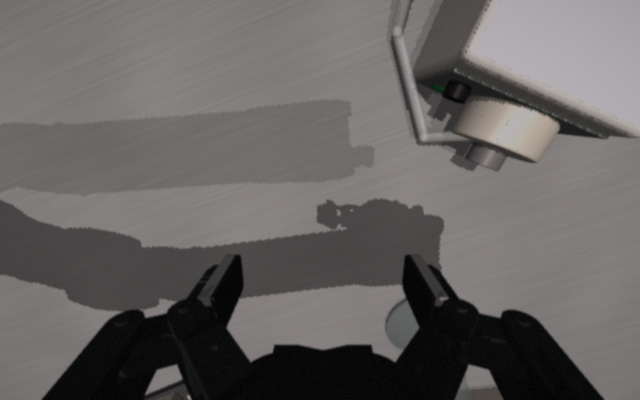

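The top view shows these amber candidates: the round bottle at (338,234), the square bottle at (411,228) and the jar with the wide lid at (369,148), which is a bystander. The square look-alikes to avoid are green (410,190), purple (444,207), purple (430,262) and blue (391,262). The tray has the round pocket at (196,219) and the square one at (242,214). I choose (338,234) and (411,228), and will check both in a crop and measure them.

```bash
cat > h.py <<'E'
import numpy as np,cv2
from workcell import manip
np.set_printoptions(precision=4,suppress=True)
def ray(n,uv,T=None):
    i=manip.camera_info(n);K=i["intrinsics"];P=i["pose"] if T is None else T
    d=np.array([(uv[0]-K[0,2])/K[0,0],-(uv[1]-K[1,2])/K[1,1],-1.])
    return P[:3,3],P[:3,:3]@d
def onz(n,uv,z,T=None):
    o,d=ray(n,uv,T);return o+d*(z-o[2])/d[2]
def proj(n,p,T=None):
    i=manip.camera_info(n);K=i["intrinsics"];P=i["pose"] if T is None else T
    c=np.linalg.inv(P)@np.append(p,1);return np.array([K[0,0]*c[0]/-c[2]+K[0,2],K[1,1]*-c[1]/-c[2]+K[1,2]])
def wristT(o):
    from scipy.spatial.transform import Rotation as R
    T=np.eye(4);T[:3,:3]=R.from_quat(o["ee_rot"]).as_matrix();T[:3,3]=o["position"]
    return T@manip.camera_info("wrist")["T_tool_cam"]
E
python3 - <<'E'
from h import *
t=cv2.imread("pics/top0.png");s=cv2.imread("pics/side0.png")
c1=cv2.resize(t[170:290,310:480],None,fx=4.5,fy=4.5,interpolation=cv2.INTER_CUBIC)
c2=cv2.resize(t[180:255,160:280],None,fx=4.5,fy=4.5,interpolation=cv2.INTER_CUBIC)
cv2.imwrite("pics/c1.png",c1);cv2.imwrite("pics/c2.png",c2)
def blobs(img,box,lo,hi,amin):
    x0,y0,x1,y1=box;h=cv2.cvtColor(img,cv2.COLOR_BGR2HSV)[y0:y1,x0:x1]
    m=cv2.inRange(h,lo,hi);n,l,st,ce=cv2.connectedComponentsWithStats(m)
    return [(ce[i]+[x0,y0],st[i]) for i in range(1,n) if st[i,4]>=amin]
for nm,b in [("roundcap",(325,222,352,248)),("sqcap",(400,217,423,240))]:
    for c,st in blobs(t,b,(0,0,120),(180,80,255),15): print(nm,c,st[4],onz("top",c,.096))
    for c,st in blobs(t,b,(0,110,40),(25,255,255),15): print(nm,"amber",c,st)
for nm,b in [("roundcap",(285,198,312,240)),("sqcap",(330,240,358,288))]:
    for c,st in blobs(s,b,(0,0,120),(180,80,255),15): print("side",nm,c,st[4],onz("side",c,.09))
for nm,uv,z in [("pr",(196,219),.01),("ps",(242,214),.01),("jar",(369,146),.084),("beaker",(299,138),.05),("stop",(458,240),.034),("blue",(393,263),.096),("green",(413,189),.096),("pur",(447,206),.096),("pur",(432,263),.096)]: print(nm,onz("top",uv,z))
E
```

```text
roundcap [337.875 234.5  ] 80 [ 0.4979 -0.1066  0.096 ]
roundcap amber [336.6992 234.5203] [  4   4  17  17 123]
sqcap [413.6267 227.3733] 75 [ 0.5222 -0.3082  0.096 ]
sqcap amber [409.2879 228.2626] [  1   0  21  22 198]
side roundcap [297.2729 214.831 ] 568 [ 0.4797 -0.1477  0.09  ]
side sqcap [344.5083 255.3417] 480 [ 0.513  -0.3297  0.09  ]
pr [0.5324 0.2957 0.01  ]
ps [0.5502 0.1655 0.01  ]
jar [ 0.7419 -0.1867  0.084 ]
beaker [0.7667 0.0074 0.05  ]
stop [ 0.4921 -0.447   0.034 ]
blue [ 0.4267 -0.2541  0.096 ]
green [ 0.6252 -0.3058  0.096 ]
pur [ 0.5818 -0.3976  0.096 ]
pur [ 0.4293 -0.3576  0.096 ]
```

View pics/c1.png

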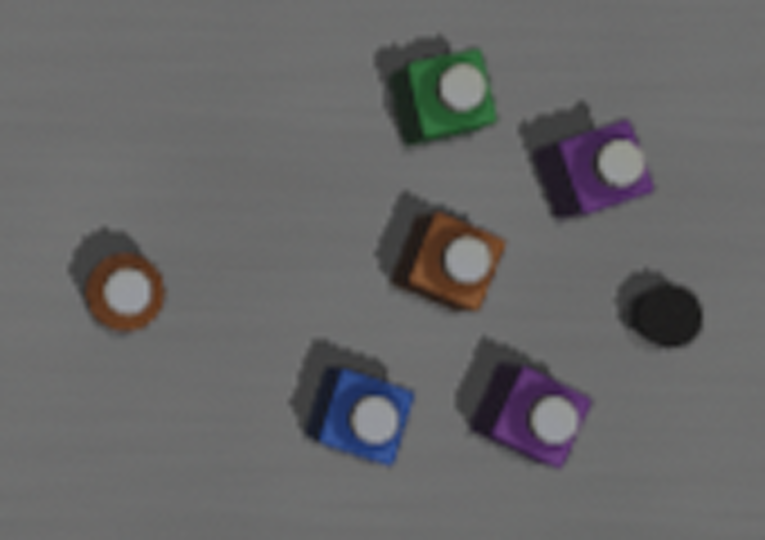

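View pics/c2.png

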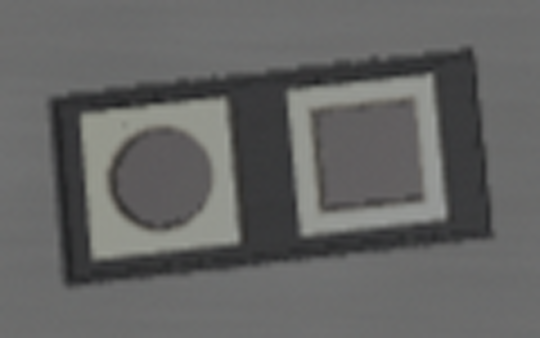

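Run:
```python
from h import *
t=cv2.imread("pics/top0.png");s=cv2.imread("pics/side0.png")
# blocks: bright, low saturation -> outer contour at z=.026
def outer(img,box,thr):
    x0,y0,x1,y1=box;g=cv2.cvtColor(img,cv2.COLOR_BGR2GRAY)[y0:y1,x0:x1]
    m=(g>thr).astype(np.uint8);cs,_=cv2.findContours(m,cv2.RETR_EXTERNAL,cv2.CHAIN_APPROX_NONE)
    c=max(cs,key=cv2.contourArea);return c+np.array([x0,y0])
for nm,b in [("round",(174,198,217,242)),("square",(219,194,263,237))]:
    c=outer(t,b,125);W=np.array([onz("top",p[0],.026)[:2] for p in c],np.float32)
    print(nm,"block",cv2.minAreaRect(W))
# square bottle shoulder: amber bright part of top
h=cv2.cvtColor(t,cv2.COLOR_BGR2HSV)[215:242,397:426]
m=((h[...,0]<25)&(h[...,1]>90)&(h[...,2]>75))|((h[...,2]>130)&(h[...,1]<80))
m=m.astype(np.uint8);cs,_=cv2.findContours(m,cv2.RETR_EXTERNAL,cv2.CHAIN_APPROX_NONE)
c=max(cs,key=cv2.contourArea)+np.array([397,215])
print("sq",cv2.minAreaRect(np.array([onz("top",p[0],.066)[:2] for p in c],np.float32)))
for p in [(.4979,-.1066,.096),(.5222,-.3082,.096)]: print(proj("side",np.array(p)))
for p in [(.5324,.2957,.01),(.5502,.1655,.01)]: print(proj("side",np.array(p)))
cv2.imwrite("pics/c3.png",np.hstack([cv2.resize(s[195:295,280:365],None,fx=4.5,fy=4.5),cv2.resize(s[145:200,235:315],(400,450))]))
```

```text
round block ((0.531399130821228, 0.294158399105072), (0.08948513865470886, 0.08986146003007889), 8.05329704284668)
square block ((0.5495168566703796, 0.1654784083366394), (0.08919516205787659, 0.09025730192661285), 8.035213470458984)
sq ((0.5225851535797119, -0.30777230858802795), (0.045266177505254745, 0.046648018062114716), 68.27226257324219)
[297.5882 202.7634]
[343.5324 245.9895]
[264.3792 164.5782]
[281.8205 179.7461]
```

View pics/c3.png

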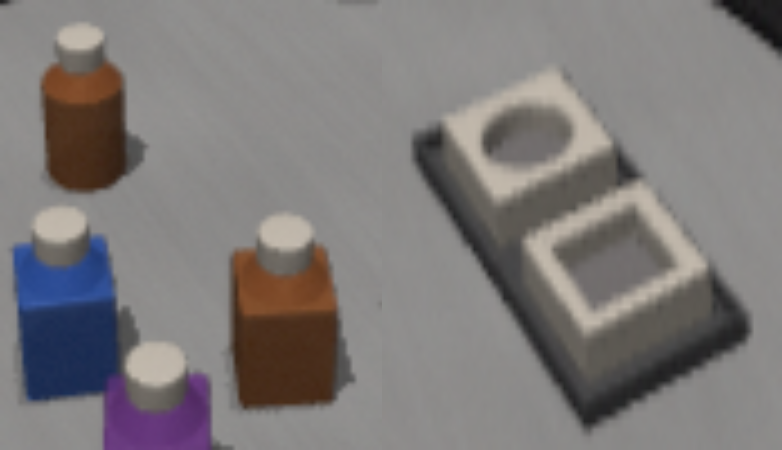

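The side crop shows the round amber bottle's cap top at about (298,202) and the square amber's at (343.5,245). Both match the top-view fixes to within 1 px. The square is plainly square-bodied and amber, and the neighbours are blue and purple. I'll go above the round bottle first.

```bash
cat >> h.py <<'E'
def rel(target,ang=None):
    from scipy.spatial.transform import Rotation as R
    o=manip.get_obs();M=R.from_quat(o["ee_rot"]).as_matrix()
    a=np.degrees(np.arctan2(M[1,0],M[0,0]))
    print("t",round(o["clock"],2),"pos",o["position"],"xang %.2f"%a,"grip %.3f"%o["grip_width"],"F",o["ft_force"],"shift",M.T@(np.array(target)-o["position"]),
      "" if ang is None else "spin %.3f"%-np.radians((ang-a+90)%180-90), "j7 %.2f"%o["joint_pos"][6])
E
python3 -c "
from h import *
rel((.498,-.1066,.2))"
```

```text
t 0.15 pos [0.2053 0.59   0.2307] xang 70.82 grip 0.998 F [ 0.4344 -0.8206 -0.2511] shift [-0.5617  0.5054  0.0313]  j7 -0.09
```

Call:
{"name": "send_rows", "arguments": {
  "steps": [
    [[-0.04,0.036,0],0],
    [[-0.08,0.072,0],0],
    [[-0.12,0.108,0],0],
    [[-0.16,0.144,0],0],
    [[-0.2,0.18,0],0],
    [[-0.24,0.216,0],0],
    [[-0.28,0.252,0],0],
    [[-0.32,0.288,0],0]
  ],
  "hand": 0.9
}}

```text
clock: 1.15
position: [0.3726, 0.1917, 0.2313]
ee_rot: [0.815, 0.579, 0.0, -0.0]
ft_force: [1.3, 0.4, 0.2]
grip_width: 0.899
```

Call:
{"name": "send_rows", "arguments": {
  "steps": [
    [[-0.04,0.036,0.005],0],
    [[-0.08,0.072,0.01],0],
    [[-0.12,0.108,0.015],0],
    [[-0.16,0.144,0.02],0],
    [[-0.2,0.18,0.03],0],
    [[-0.242,0.217,0.031],0],
    [[-0.242,0.217,0.031],0],
    [[-0.242,0.217,0.031],0]
  ]
}}

```text
clock: 2.15
position: [0.4974, -0.1059, 0.2]
ee_rot: [0.815, 0.579, -0.0, -0.0]
ft_force: [-0.7, 0.6, 0.4]
grip_width: 0.899
```

Run:
```python
from h import *
rel((.498,-.1066,.0293))
o=manip.get_obs();p,d=manip.camera("wrist");T=wristT(o)
q=p[:,:,::-1].copy()
for P,c in [((.498,-.1066,.096),(0,255,0)),((.498,-.1066,.0),(0,0,255))]:
    u=proj("wrist",np.array(P),T);print(u);cv2.drawMarker(q,tuple(int(round(x)) for x in u),c,0,10)
cv2.imwrite("pics/w1.png",q)
```

```text
t 2.15 pos [ 0.4974 -0.1059  0.2   ] xang 70.82 grip 0.899 F [-0.6623  0.6338  0.4187] shift [-0.0005  0.0009  0.1707]  j7 1.42
[321.2036 201.4918]
[321.511 177.218]
```

View pics/w1.png

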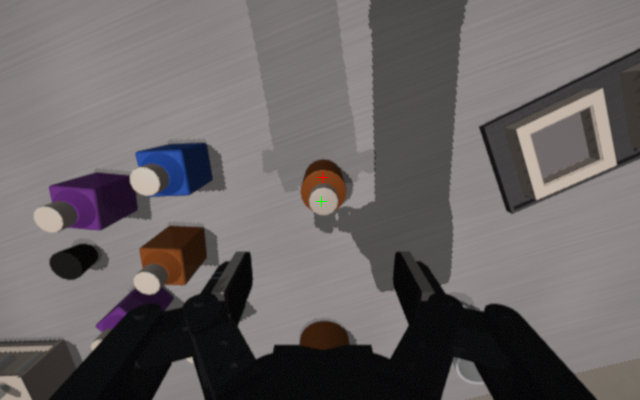

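The wrist view shows the round bottle's cap at (323,202), against a predicted (321,201.5), so the fix is good to about 1–2 mm. Now I'll descend and grip.

Call:
{"name": "send_rows", "arguments": {
  "steps": [
    [[0,0.001,0.035],0],
    [[0,0.001,0.07],0],
    [[0,0.001,0.105],0],
    [[0,0.001,0.135],0],
    [[0,0.001,0.155],0],
    [[0,0.001,0.168],0],
    [[0,0.001,0.171],0],
    [[0,0.001,0.171],0]
  ]
}}

```text
clock: 3.2
position: [0.499, -0.1064, 0.0298]
ee_rot: [0.815, 0.58, 0.0, 0.0]
ft_force: [-1.0, -0.4, -0.1]
grip_width: 0.901
```

Call:
{"name": "send_rows", "arguments": {
  "steps": [
    [[0,0,0],0],
    [[0,0,0],0],
    [[0,0,0],0],
    [[0,0,0],0],
    [[0,0,0],0],
    [[0,0,0],0],
    [[0,0,0],0],
    [[0,0,0],0]
  ],
  "hand": 0,
  "force": 35
}}

```text
clock: 4.2
position: [0.4991, -0.1067, 0.03]
ee_rot: [0.815, 0.579, 0.001, 0.0]
ft_force: [-1.8, 0.3, 4.4]
grip_width: 0.552
```

Run:
```python
from h import *
rel((.532,.295,.16))
p,d=manip.camera("side")
cv2.imwrite("pics/s1.png",cv2.resize(p[150:280,230:390,::-1],None,fx=4,fy=4))
```

```text
t 4.2 pos [ 0.4991 -0.1067  0.03  ] xang 70.82 grip 0.552 F [-1.8355  0.2641  4.3563] shift [ 0.3903 -0.1008 -0.1297]  j7 1.59
```

View pics/s1.png

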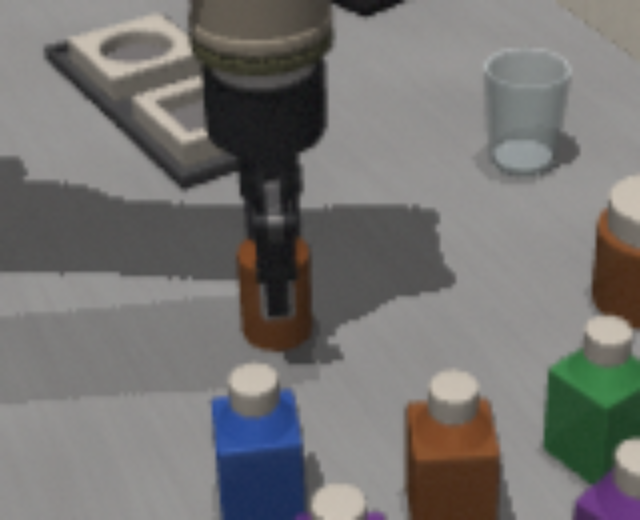

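The side view shows the round bottle held upright between the pads at (275,290), and the opening of 0.552 is about 47 mm. I'll lift and carry it.

Call:
{"name": "send_rows", "arguments": {
  "steps": [
    [[0,0,-0.02],0],
    [[0,0,-0.05],0],
    [[0,0,-0.09],0],
    [[0,0,-0.13],0],
    [[0.03,-0.008,-0.13],0],
    [[0.07,-0.018,-0.13],0],
    [[0.11,-0.028,-0.13],0],
    [[0.155,-0.04,-0.13],0]
  ]
}}

```text
clock: 5.25
position: [0.5117, 0.0537, 0.1596]
ee_rot: [0.815, 0.579, 0.0, -0.0]
ft_force: [0.2, 0.2, -0.7]
grip_width: 0.554
```

Call:
{"name": "send_rows", "arguments": {
  "steps": [
    [[0.045,-0.012,0],0],
    [[0.09,-0.023,0],0],
    [[0.135,-0.035,0],0],
    [[0.175,-0.045,0],0],
    [[0.21,-0.054,0],0],
    [[0.235,-0.061,0],0],
    [[0.235,-0.061,0],0],
    [[0.235,-0.061,0],0]
  ]
}}

```text
clock: 6.25
position: [0.5315, 0.2937, 0.1593]
ee_rot: [0.815, 0.579, -0.0, 0.0]
ft_force: [-0.5, -0.2, -1.6]
grip_width: 0.55
```

Run:
```python
from h import *
rel((.532,.295,.04))
o=manip.get_obs();p,d=manip.camera("wrist");T=wristT(o);q=p[:,:,::-1].copy()
for P in [(.532,.295,.01),(.55,.1655,.01)]:
    u=proj("wrist",np.array(P),T);print(u);cv2.drawMarker(q,tuple(int(round(x)) for x in u),(0,255,0),0,10)
cv2.imwrite("pics/w2.png",q)
p,d=manip.camera("side")
cv2.imwrite("pics/s2.png",cv2.resize(p[90:220,190:350,::-1],None,fx=4,fy=4))
```

```text
t 6.25 pos [0.5315 0.2937 0.1593] xang 70.77 grip 0.550 F [-0.5211 -0.1697 -1.618 ] shift [0.0014 0.     0.1193]  j7 0.78
[323.1206 187.4105]
[222.0194 237.3734]
```

View pics/w2.png

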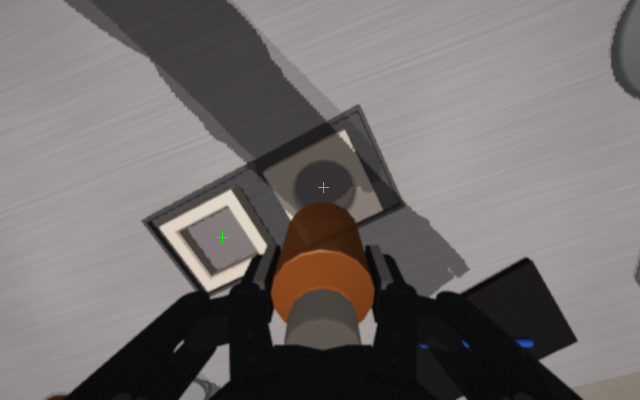

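View pics/s2.png

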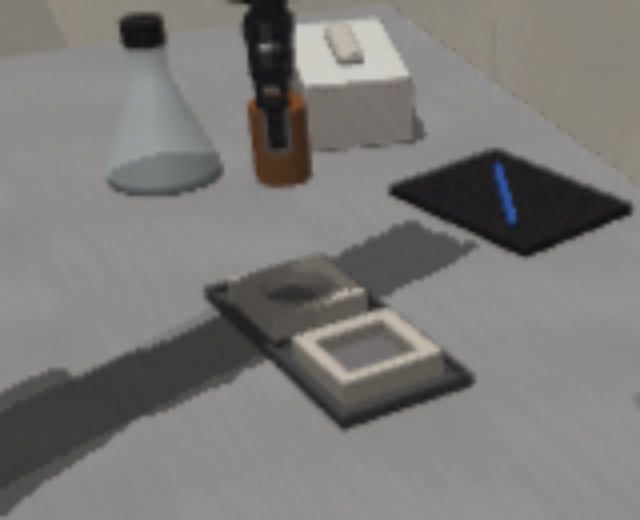

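In the wrist view the predicted pocket centres (323,187) and (222,237) fall on the two pockets, and the side view shows the bottle hanging straight. I'll lower it, slowing near the floor.

Call:
{"name": "send_rows", "arguments": {
  "steps": [
    [[0.001,0,0.03],0],
    [[0.001,0,0.06],0],
    [[0.001,0,0.085],0],
    [[0.001,0,0.1],0],
    [[0.001,0,0.108],0],
    [[0.001,0,0.113],0],
    [[0.001,0,0.117],0],
    [[0.001,0,0.117],0]
  ]
}}

```text
clock: 7.35
position: [0.5318, 0.2958, 0.0425]
ee_rot: [0.815, 0.579, 0.0, -0.0]
ft_force: [0.7, -0.1, -0.9]
grip_width: 0.553
```

Run:
```python
from h import *
rel((.532,.295,.04))
p,d=manip.camera("side")
cv2.imwrite("pics/s3.png",cv2.resize(p[110:210,200:340,::-1],None,fx=5,fy=5))
```

```text
t 7.35 pos [0.5318 0.2958 0.0425] xang 70.82 grip 0.553 F [ 0.6883 -0.1186 -0.9186] shift [-0.0007  0.0005  0.0025]  j7 0.83
```

View pics/s3.png

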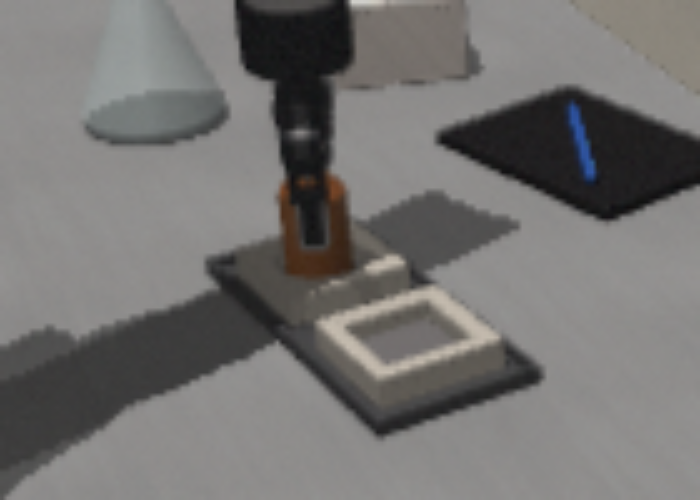

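The bottle is sinking into the round pocket at (315,265) and its base is hidden by the rim. It has about 2 mm to go; I'll lower it, release, then rise.

Call:
{"name": "send_rows", "arguments": {
  "steps": [
    [[0,0,0.001],0],
    [[0,0,0.002],0],
    [[0,0,0.003],0],
    [[0,0,0.003],0],
    [[0,0,0.003],0],
    [[0,0,0.003],0],
    [[0,0,0.003],0],
    [[0,0,0.003],0]
  ]
}}

```text
clock: 8.4
position: [0.5318, 0.2959, 0.0401]
ee_rot: [0.815, 0.579, 0.0, -0.0]
ft_force: [-2.6, -1.3, 7.2]
grip_width: 0.55
```

Call:
{"name": "send_rows", "arguments": {
  "steps": [
    [[0,0,0],0],
    [[0,0,0],0],
    [[0,0,0],0],
    [[0,0,0],0],
    [[0,0,0],0],
    [[0,0,0],0],
    [[0,0,-0.005],0],
    [[0,0,-0.015],0]
  ],
  "hand": 0.85
}}

```text
clock: 9.4
position: [0.5316, 0.2957, 0.0547]
ee_rot: [0.815, 0.579, -0.0, -0.0]
ft_force: [0.0, -0.1, 0.5]
grip_width: 0.85
```

Call:
{"name": "send_rows", "arguments": {
  "steps": [
    [[0,0,-0.02],0],
    [[0,0,-0.05],0],
    [[0,0,-0.09],0],
    [[0,0,-0.13],0],
    [[0,0,-0.145],0],
    [[0,0,-0.145],0],
    [[0,0,-0.145],0],
    [[0,0,-0.145],0]
  ]
}}

```text
clock: 10.4
position: [0.5311, 0.2954, 0.198]
ee_rot: [0.815, 0.579, -0.001, 0.0]
ft_force: [1.1, 0.7, 0.7]
grip_width: 0.849
```

Run:
```python
from h import *
rel((.5225,-.308,.2),68.3)
p,d=manip.camera("side")
cv2.imwrite("pics/s4.png",cv2.resize(p[110:210,200:340,::-1],None,fx=5,fy=5))
```

```text
t 10.4 pos [0.5311 0.2954 0.198 ] xang 70.82 grip 0.849 F [1.0571 0.6841 0.7468] shift [-0.5728  0.1901 -0.0012] spin 0.044 j7 0.77
```

View pics/s4.png

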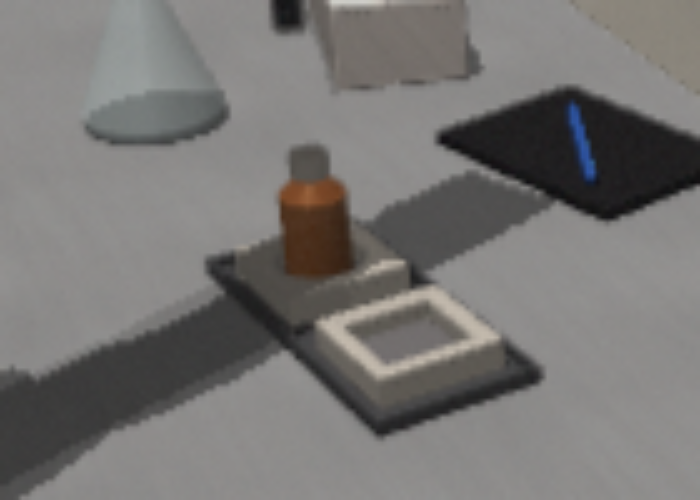

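The round bottle stands upright in its pocket, cap at (309,162). Next I'll fly to the square amber bottle.

Call:
{"name": "send_rows", "arguments": {
  "steps": [
    [[-0.04,0.013,0],0.02],
    [[-0.085,0.028,0],0.044],
    [[-0.13,0.043,0],0.044],
    [[-0.175,0.058,0],0.044],
    [[-0.22,0.073,0],0.044],
    [[-0.265,0.088,0],0.044],
    [[-0.31,0.103,0],0.044],
    [[-0.355,0.118,0],0.044]
  ]
}}

```text
clock: 11.45
position: [0.5261, -0.0798, 0.1989]
ee_rot: [0.828, 0.561, -0.0, -0.0]
ft_force: [1.5, 0.3, 0.1]
grip_width: 0.849
```

```bash
python3 -c "
from h import *
rel((.5225,-.308,.2),68.3)"
```

```text
t 11.45 pos [ 0.5261 -0.0798  0.1989] xang 68.30 grip 0.849 F [1.5153 0.2668 0.07  ] shift [-0.2133  0.081  -0.0011] spin -0.000 j7 1.36
```

Call:
{"name": "send_rows", "arguments": {
  "steps": [
    [[-0.045,0.017,0],0],
    [[-0.09,0.034,0],0],
    [[-0.135,0.051,0],0],
    [[-0.175,0.066,0],0],
    [[-0.2,0.076,0],0],
    [[-0.213,0.081,0],0],
    [[-0.213,0.081,0],0],
    [[-0.213,0.081,0],0]
  ]
}}

```text
clock: 12.45
position: [0.5234, -0.3047, 0.1991]
ee_rot: [0.827, 0.562, 0.0, -0.0]
ft_force: [0.3, 0.3, 0.6]
grip_width: 0.849
```

Run:
```python
from h import *
rel((.5225,-.308,.03),68.3)
o=manip.get_obs();p,d=manip.camera("wrist");T=wristT(o);q=p[:,:,::-1].copy()
P=np.array((.5225,-.308,.096));u=proj("wrist",P,T);print(u)
cv2.drawMarker(q,tuple(int(round(x)) for x in u),(0,255,0),0,10)
a=np.radians(68.3);A=np.array([np.cos(a),np.sin(a)]);B=np.array([-A[1],A[0]])
pts=[proj("wrist",np.append(P[:2]+.024*(i*A+j*B),.066),T) for i,j in [(1,1),(1,-1),(-1,-1),(-1,1)]]
cv2.polylines(q,[np.array(pts).astype(int)],True,(0,255,0),1)
cv2.imwrite("pics/w3.png",q)
```

```text
t 12.45 pos [ 0.5234 -0.3047  0.1991] xang 68.39 grip 0.849 F [0.252  0.3312 0.591 ] shift [-0.0035  0.0004  0.1691] spin 0.001 j7 1.87
[318.0111 201.3247]
```

View pics/w3.png

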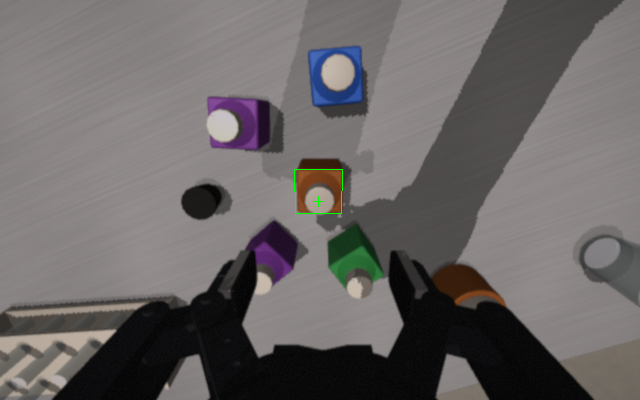

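The green outline from my estimate falls on the amber bottle's shoulder and the cap is at (320,200). Purple (270,250) and green (355,260) are clear of both fingers' lines at ±x. I'll descend.

Call:
{"name": "send_rows", "arguments": {
  "steps": [
    [[-0.003,0,0.035],0],
    [[-0.003,0,0.07],0],
    [[-0.003,0,0.1],0],
    [[-0.003,0,0.125],0],
    [[-0.003,0,0.145],0],
    [[-0.003,0,0.16],0],
    [[-0.003,0,0.168],0],
    [[-0.003,0,0.168],0]
  ]
}}

```text
clock: 13.5
position: [0.5218, -0.3089, 0.0312]
ee_rot: [0.828, 0.561, -0.0, -0.0]
ft_force: [-0.1, -0.2, 0.7]
grip_width: 0.855
```

Call:
{"name": "send_rows", "arguments": {
  "steps": [
    [[0,0,0],0],
    [[0,0,0],0],
    [[0,0,0],0],
    [[0,0,0],0],
    [[0,0,0],0],
    [[0,0,0],0],
    [[0,0,0],0],
    [[0,0,0],0]
  ],
  "hand": 0,
  "force": 35
}}

```text
clock: 14.5
position: [0.5225, -0.3092, 0.0321]
ee_rot: [0.828, 0.561, 0.001, 0.001]
ft_force: [0.1, 0.2, 5.4]
grip_width: 0.556
```

Run:
```python
from h import *
rel((.55,.1655,.16),98.0)
p,d=manip.camera("side")
cv2.imwrite("pics/s5.png",cv2.resize(p[190:330,270:420,::-1],None,fx=4,fy=4))
```

```text
t 14.5 pos [ 0.5225 -0.3092  0.0321] xang 68.30 grip 0.556 F [0.1151 0.1954 5.4446] shift [ 0.4513 -0.1498 -0.128 ] spin -0.518 j7 1.97
```

View pics/s5.png

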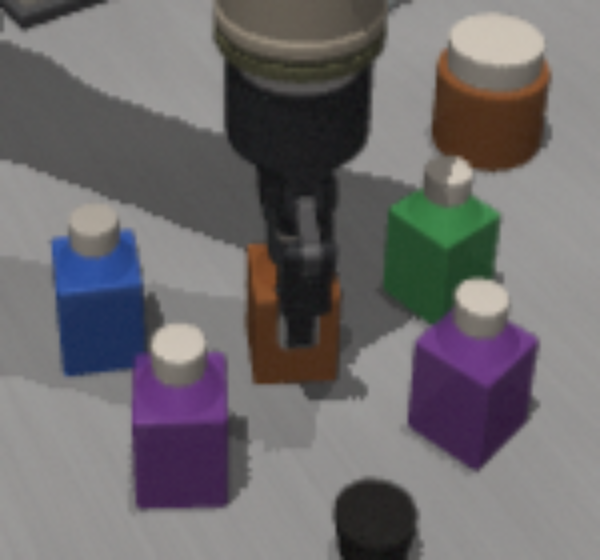

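The square amber bottle is gripped at (295,330), with an opening of 0.556. I'll lift and carry it.

Call:
{"name": "send_rows", "arguments": {
  "steps": [
    [[0,0,-0.02],0],
    [[0,0,-0.05],0],
    [[0,0,-0.09],0],
    [[0,0,-0.13],0],
    [[0.035,-0.012,-0.13],0],
    [[0.08,-0.027,-0.13],0],
    [[0.125,-0.042,-0.13],0],
    [[0.17,-0.057,-0.13],0]
  ]
}}

```text
clock: 15.55
position: [0.5316, -0.1287, 0.1623]
ee_rot: [0.828, 0.561, 0.0, 0.0]
ft_force: [-0.1, 0.3, -1.2]
grip_width: 0.562
```

Call:
{"name": "send_rows", "arguments": {
  "steps": [
    [[0.045,-0.015,0],-0.1],
    [[0.09,-0.03,0],-0.2],
    [[0.135,-0.045,0],-0.3],
    [[0.18,-0.06,0],-0.4],
    [[0.22,-0.073,0],-0.48],
    [[0.255,-0.084,0],-0.518],
    [[0.281,-0.093,0],-0.518],
    [[0.281,-0.093,0],-0.518]
  ]
}}

```text
clock: 16.55
position: [0.5492, 0.1684, 0.1611]
ee_rot: [0.655, 0.756, -0.0, -0.0]
ft_force: [0.1, -0.7, -1.7]
grip_width: 0.56
```

Call:
{"name": "send_rows", "arguments": {
  "steps": [
    [[0,0,0],0],
    [[0,0,0],0],
    [[0,0,0],0],
    [[0,0,0],0],
    [[0,0,0],0],
    [[0,0,0],0],
    [[0,0,0],0],
    [[0,0,0],0]
  ]
}}

```text
clock: 17.55
position: [0.5493, 0.1656, 0.1613]
ee_rot: [0.656, 0.755, 0.0, -0.0]
ft_force: [0.6, -0.1, -1.5]
grip_width: 0.558
```

Run:
```python
from h import *
rel((.55,.1655,.0421),98.0)
o=manip.get_obs();p,d=manip.camera("wrist");T=wristT(o);q=p[:,:,::-1].copy()
for P in [(.532,.295,.106),(.55,.1655,.01)]:
    u=proj("wrist",np.array(P),T);print(u);cv2.drawMarker(q,tuple(int(round(x)) for x in u),(0,255,0),0,10)
cv2.imwrite("pics/w4.png",q)
p,d=manip.camera("side")
cv2.imwrite("pics/s6.png",cv2.resize(p[90:220,190:350,::-1],None,fx=4,fy=4))
```

```text
t 17.55 pos [0.5493 0.1656 0.1613] xang 97.98 grip 0.558 F [ 0.6233 -0.1057 -1.4945] shift [-0.0002  0.0007  0.1192] spin -0.000 j7 1.46
[491.9348 221.1352]
[321.4147 187.1377]
```

View pics/w4.png

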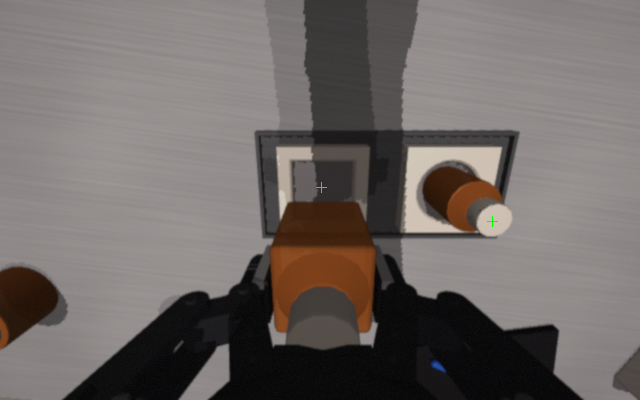

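View pics/s6.png

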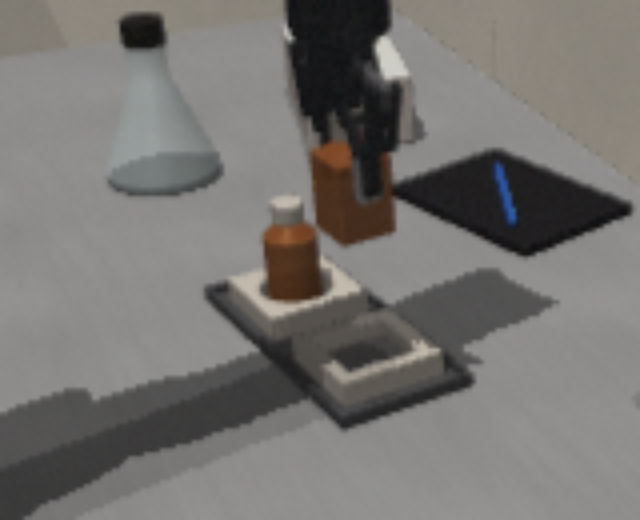

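In the wrist view the bottle is square to the pocket, the pocket centre mark (321,187) fits, and the round bottle's cap at (492,219) is within about 2 px of its prediction. I'll lower it.

Call:
{"name": "send_rows", "arguments": {
  "steps": [
    [[0,0.001,0.03],0],
    [[0,0.001,0.06],0],
    [[0,0.001,0.085],0],
    [[0,0.001,0.1],0],
    [[0,0.001,0.108],0],
    [[0,0.001,0.113],0],
    [[0,0.001,0.116],0],
    [[0,0.001,0.116],0]
  ]
}}

```text
clock: 18.65
position: [0.5504, 0.1657, 0.0456]
ee_rot: [0.656, 0.755, 0.0, 0.0]
ft_force: [0.6, -0.3, -0.9]
grip_width: 0.556
```

Run:
```python
from h import *
rel((.55,.1655,.0421),98.0)
p,d=manip.camera("side")
cv2.imwrite("pics/s7.png",cv2.resize(p[110:210,200:340,::-1],None,fx=5,fy=5))
```

```text
t 18.65 pos [0.5504 0.1657 0.0456] xang 97.97 grip 0.556 F [ 0.6333 -0.3033 -0.8714] shift [-0.0002 -0.0005  0.0035] spin -0.000 j7 1.53
```

View pics/s7.png

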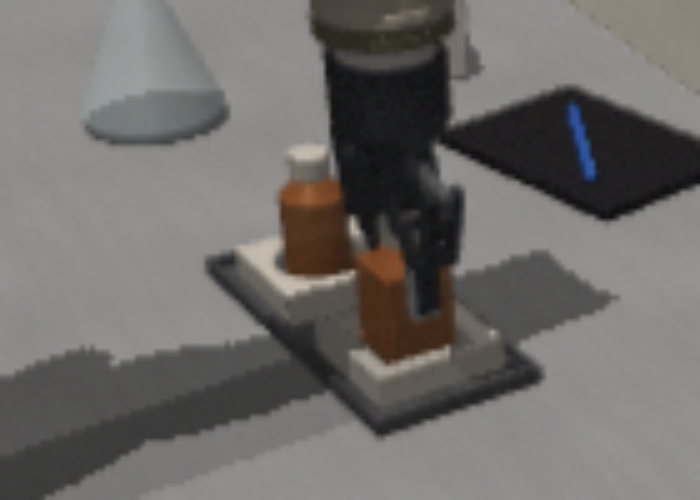

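The square bottle is inside the square pocket at (405,340), and the gripper is clear of the round bottle. I'll lower the last 3–4 mm, release and rise.

Call:
{"name": "send_rows", "arguments": {
  "steps": [
    [[0,0,0.001],0],
    [[0,0,0.002],0],
    [[0,0,0.003],0],
    [[0,0,0.004],0],
    [[0,0,0.004],0],
    [[0,0,0.004],0],
    [[0,0,0.004],0],
    [[0,0,0.004],0]
  ]
}}

```text
clock: 19.7
position: [0.5503, 0.1657, 0.0421]
ee_rot: [0.656, 0.755, 0.0, -0.0]
ft_force: [-4.6, -1.1, 9.5]
grip_width: 0.557
```

Call:
{"name": "send_rows", "arguments": {
  "steps": [
    [[0,0,0],0],
    [[0,0,0],0],
    [[0,0,0],0],
    [[0,0,0],0],
    [[0,0,0],0],
    [[0,0,0],0],
    [[0,0,-0.005],0],
    [[0,0,-0.015],0]
  ],
  "hand": 0.85
}}

```text
clock: 20.7
position: [0.5501, 0.1656, 0.0567]
ee_rot: [0.656, 0.755, -0.0, -0.0]
ft_force: [0.2, -0.3, 0.0]
grip_width: 0.847
```

Call:
{"name": "send_rows", "arguments": {
  "steps": [
    [[0,0,-0.02],0],
    [[0,0,-0.05],0],
    [[0,0,-0.09],0],
    [[0,0,-0.13],0],
    [[0,0,-0.15],0],
    [[0,0,-0.15],0],
    [[0,0,-0.15],0],
    [[0,0,-0.15],0]
  ]
}}

```text
clock: 21.7
position: [0.5497, 0.1655, 0.2053]
ee_rot: [0.656, 0.755, -0.001, -0.0]
ft_force: [-0.4, 0.7, -0.2]
grip_width: 0.853
```

Run:
```python
from h import *
rel((.55,.1655,.0421),98.0)
o=manip.get_obs();p,d=manip.camera("wrist");T=wristT(o);q=p[:,:,::-1].copy()
for P in [(.532,.295,.106),(.55,.1655,.106)]:
    u=proj("wrist",np.array(P),T);print(u,proj("side",np.array(P)));cv2.drawMarker(q,tuple(int(round(x)) for x in u),(0,255,0),0,10)
cv2.imwrite("pics/w5.png",q)
p,d=manip.camera("side");q=p[:,:,::-1].copy()
for P in [(.532,.295,.106),(.55,.1655,.106)]:
    u=proj("side",np.array(P));q[int(round(u[1])),int(round(u[0]))]=(0,255,0)
cv2.imwrite("pics/s8.png",cv2.resize(q[110:210,200:340],None,fx=5,fy=5,interpolation=cv2.INTER_NEAREST))
p,d=manip.camera("top");cv2.imwrite("pics/t8.png",p[:,:,::-1])
```

```text
t 21.7 pos [0.5497 0.1655 0.2053] xang 97.97 grip 0.853 F [-0.4217  0.6838 -0.1777] shift [0.     0.0005 0.1632] spin -0.000 j7 1.45
[464.5555 202.3344] [261.7344 139.9103]
[321.4607 202.228 ] [279.7282 153.6783]
```

View pics/w5.png

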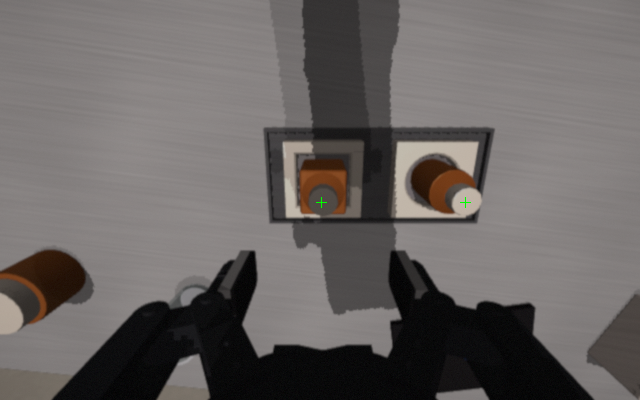

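View pics/s8.png

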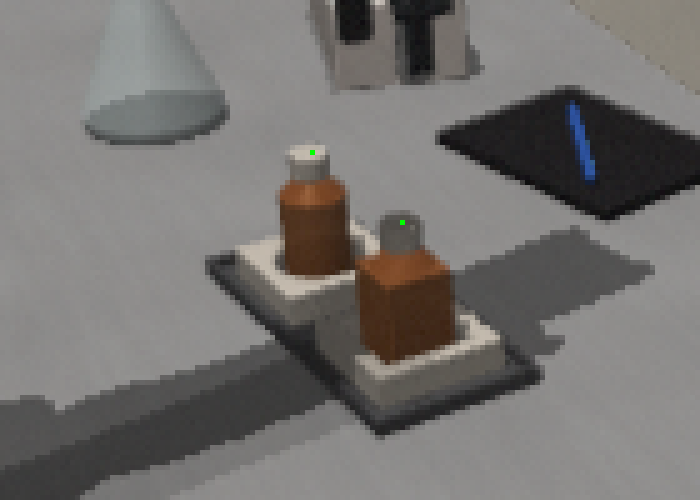

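View pics/t8.png

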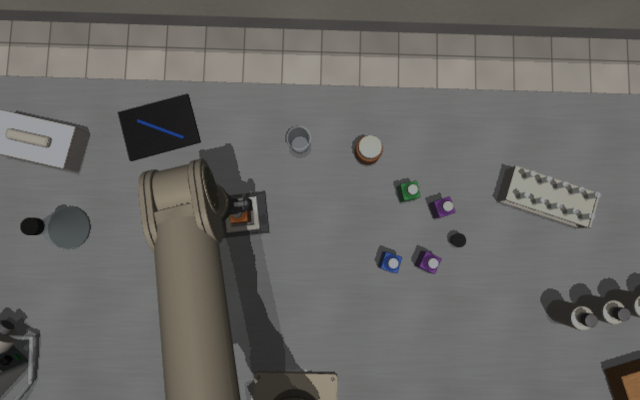

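Both caps lie on the predicted seated-cap points: wrist (465,200) and (322,200), side (309,152) and (402,222). Jar (369,148), beaker (299,138) and stopper (458,240) are unmoved, and the gripper is clear.

```bash
python3 -c "
from workcell import manip
print(manip.hand_in())"
```

```text
the job is handed in; nothing more can be done
None
```

I stood the round amber bottle in the round pocket and the square amber bottle in the square pocket, then handed the job in at about 22 s of the 58 s allowed. No verdict is reported.

- **Seating:** Each bottle was lowered to floor contact, with about 7 N and 9.5 N at the wrist, before I let go. In the last wrist and side pictures, both caps lie within about 2 px (1–2 mm) of where they should be when fully seated, and both bottles look upright.
- **Bystanders:** In the last top view, the jar, beaker and stopper are at the same pixels as at the start. The gripper is clear of everything.
- **Not checked:** In that last top view the arm hid the round bottle, so its final position rests on the wrist and side cameras only. No check failed or disagreed.

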